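# Unlock the microscope-objective case

## Task

The instrument case's lock opens on the code 4-6-2, read from left to right as seen from the robot: the middle wheel already shows 6, so leave it alone, and roll the left wheel to 4 and the right wheel to 2, each number square on top (level with the white index lines) and never touching two wheels at once. Then push the latch block in front of the wheels fully home towards the wheels, and take the hand away. Work gently, by light fingertip pressure on wheels and latch (clearly less than 25 N), and leave everything else on the case and bench undisturbed.

Things in the scene. Friction and masses are not known exactly. Their poses are not given: they have to be found in the camera images.
- case: Heavy grey instrument case that does not move, 240 (x) x 340 (y) x 90 mm high, level on the bench. Origin: centre of its underside; x points away from the robot at yaw 0, y to the left. The lock stands on its flat lid (z = 90 mm), the latch block in front of it, towards the robot.
- lock (a point): Middle of the wheels' axle, at case x = -20, y = 0, z = 111 mm; axes as the case. Three equal wheels 26 mm apart (8 mm gaps) stand 13 mm proud of a dark steel frame 50 (x) x 110 (y) x 26 mm high, open on top. Between them brass cam rings with one gate each: the latch's three fences enter only when all numbers are square on top to 0.15 or 0.2 rad, else they stop after 2 to 3 mm.
- crown_left (a point): Topmost point of the left wheel's rim (fixed to the case; axes as the case): case x = -20, y = 26, z = 129 mm. A fingertip pressed on it with about 6 to 12 N rolls the wheel without slipping; lighter touches slip.
- crown_middle (a point): The same for the middle wheel: case x = -20, y = 0, z = 129 mm.
- crown_right (a point): The same for the right wheel: case x = -20, y = -26, z = 129 mm.
- wheel_left (a joint): Left code wheel (rad), on the case's +y side: black rubber, 36 mm diameter, 18 mm wide, axle along case y. Rim numbers 1 to 6 as white pips, like a die, 60 degrees apart; number n is square on top at (n-1)*pi/3. Grows as the top rolls along case +x (away from robot); stops at -0.3, 5.55. No clicks; rim friction about 2 N. Starts near 2 or 3; wanted 4 (3.142).
- wheel_middle (a joint): Middle code wheel (rad), in the centre: black rubber, 36 mm diameter, 18 mm wide, axle along case y. Rim numbers 1 to 6 as white pips, like a die, 60 degrees apart; number n is square on top at (n-1)*pi/3. Grows as the top rolls along case +x (away from robot); stops at -0.3, 5.55. No clicks; rim friction about 2 N. Starts at 6 (5.236) and must stay there.
- wheel_right (a joint): Right code wheel (rad), on the case's -y side: black rubber, 36 mm diameter, 18 mm wide, axle along case y. Rim numbers 1 to 6 as white pips, like a die, 60 degrees apart; number n is square on top at (n-1)*pi/3. Grows as the top rolls along case +x (away from robot); stops at -0.3, 5.55. No clicks; rim friction about 2 N. Starts near 3 or 4; wanted 2 (1.047).
- latch (a joint): The latch (m): aluminium block 14 (x) x 44 (y) x 28 mm high on the lid, 65 mm in front of the wheels' axle; slides along the case's +x, 0 = locked, 0.012 = fully home (unlocked, a hard stop). Slides against about 3 N and stays where it is left.
- latch_back (a point): Middle of the latch block's rear face (the one towards the robot, to push on), 16 mm above the lid; it moves with the latch; axes as the case. At 0 it lies at case x = -92, y = 0, z = 106 mm. The lid's front edge is at x = -120; 26 mm are free between the latch block's front and the lock frame.
- eyepiece: Bystander standing on the lid: black eyepiece, 34 mm diameter, 46 mm high; origin under its centre.
- objective: Bystander standing on the lid: steel microscope objective, 25 mm diameter, 40 mm high; origin under its centre.
- dish: Bystander on the lid: glass dish, 60 mm diameter, 14 mm high; origin under its centre.
- oil: Bystander on the bench: amber dropper bottle, 32 mm diameter, 65 mm high; origin under its centre.
- slidebox: Bystander on the bench: blue slide box, 90 x 85 x 35 mm; origin under its centre.
- jar: Bystander on the bench: glass jar with a white cap, 64 mm diameter, 75 mm high; origin under its centre.
- beaker: Bystander on the bench: glass beaker, 72 mm diameter, 85 mm high; origin under its centre.

How it is judged:
By the outcome, as a careful person would: the job done as asked, in the order asked, and still so for the second after the job is handed in, with the robot touching nothing.
It also fails if it takes over 72 s, if anything falls off the work surface, if the arm or the gripper's body presses on something with over 40 N, if the wrist force passes 120 N, or if a joint passes its speed limit or range.

## Robot

A 6-joint arm with a two-finger parallel gripper is mounted at the origin on the work surface. World frame = base frame: x ahead of the robot, y to its left, z up, the work surface at z = 0. Lengths are in m, angles in rad, forces in N, time in s.
With the tool pointing down it reaches from about 0.35 to 0.8 m from the base axis. Payload 7.3 kg.
Tool frame: the origin (TCP) lies at the very end of the fingers, on their centre line; the grasp point (between the pads) lies 19 mm behind it; z points along the fingers, y is the line along which they close (so a half turn about z gives the same grasp; the last joint's range is limited). The gripper opens to 85 mm and grips with 20 to 120 N. Pads are 22 mm wide; open, the fingers measure 114 mm over their backs; the gripper's body (76 mm by 85 mm) begins 54 mm behind the grasp point. The pads swing forward as they close: fully open they stand 13 mm farther back than shut.
Start: joints at [1.106, 0.342, 1.524, -0, 1.275, -0.146], TCP at [0.165, 0.499, 0.2] pointing down, gripper open.
Joint ranges: [-2.53, 2.53], [-0.77, 2.02], [0.04, 2.7], [-1, 4.14], [0.28, 2.66], [-3.11, 3.11]. Speed limits (rad/s): [2.57, 2.57, 3.14, 3.14, 3.14, 3.14].

## Interface

Orientations are given as a unit quaternion [w, x, y, z].
In Python, from workcell import env, cams, search_frame, pinpoint gives the robot as it stands.
- The arm moves only by the tool move_arm, never from a script. Its argument "rows" is a list that holds one entry, the list of rows, each a list of 7 numbers: the finger opening in cm, from 0 to 8.54, then the shift along the world's x, y, z in cm, then the turn, a rotation vector about the world's x, y, z in degrees. In form: [[[hand, x, y, z, rx, ry, rz], ...]]. A call has 1 to 10 rows; each row is the pose to reach, as a shift and turn from the pose commanded when the call began; what a row does not reach only later rows make up. A row lasts 1/12 s, in which the tool goes at most 41.7 mm and 7.16 degrees, less where a joint would pass 70% of its speed; a pose out of reach is approached as far as the arm can. A call with a gripper value outside its range is refused whole. The fingers move at their own pace and stop on an object; "newtons" is the grip in N (left out, the last holds). Time passes only in rows, so rows that repeat a pose let the fingers close. It gives the time, the measured TCP pose, the force, the opening and the grip force at its end, in the units of the state.
- env.state(): the state, without advancing time (a new reading comes with each control period).
- cams.camera(name): name is "side" or "top"; returns a dict with "pixels" (480x640x3 uint8, red, green, blue), "range_z" (480x640 float32, m along the optical axis (not along the pixel's ray), 0 where there is no reading), "fx", "fy", "cx", "cy" (pixels), "origin" and "attitude" of the camera in the world. Camera axes: x right, y down, z forward; pixel columns grow to the right and rows downward; lengths in m; the calibration is good to about 2 mm. A picture is of the moment at which its call begins.
- env.job_done(): hands the job in; it is judged then, once.
Trained networks look in the newest picture that a camera, given by its name, has taken for a name from the list of things; names that differ only in an ending like _2 or _b are one class to them, and where a whole thing is asked for, a point or a joint stands for the part that bears it (a point fixed in the world has none). Each returns a list of dicts, best first, with "p" (0 to 1); they miss things now and then, are a little off and sometimes report something else, mostly with a low value. They report only what shows in the picture. A call takes as long as a camera call.
- search_frame(camera, query): "centre" ([column, row] in pixels, amid what is visible of it).
- pinpoint(camera, query): "centre" ([column, row] in pixels: a listed point, or the origin of a listed thing).
The state is a dict: "t": time; "joints": joint angles; "dq": joint speeds; "joint_torque": joint torques, N m; "eef_pos": TCP position; "eef_rot": TCP orientation; "ft_force": force on the tool from outside, world axes, zero at the start; "moment": the same for the moment, N m; "grip_width": opening from 0.0 (shut) to 1.0 (fully open); "gripper_force": force on a finger pad.
Only numpy, scipy, OpenCV 4.12 (cv2) and the standard library are available. Lean on these libraries where they do the work, as an engineer would, in place of code of your own. Each camera call takes 0.05 s, during which the arm holds its last target. There are 200 camera calls.

## Working session

There is one attempt and no reset: what is moved stays moved. The work goes in short steps, Python scripts to look and compute and a tool call to move; the robot and the scene stay as the last step left them, time stands still between calls to the robot, and variables do not carry over. Pictures are saved under pics/ and viewed, at most 10 in all, crops included, and the job is handed in when it is done.

Besides the shell and the picture viewer there is one more tool, called as name(argument=value, ...), one argument or row to a line, values as JSON. move_arm: Moves the arm, as the interface text tells. Its arguments: {"type":"object","properties":{"rows":{"type":"array"},"newtons":{"type":"number"}},"required":["rows"]}

```bash
mkdir -p pics; cat > h.py <<'E'
from workcell import env, cams, search_frame, pinpoint
import numpy as np, cv2
from scipy.spatial.transform import Rotation as R
def att(c):
    a=np.array(c["attitude"],float)
    return a if a.shape==(3,3) else R.from_quat(a[[1,2,3,0]]).as_matrix()
def ray(c,uv): return att(c)@np.array([(uv[0]-c["cx"])/c["fx"],(uv[1]-c["cy"])/c["fy"],1.])
def at_z(c,uv,z):
    d=ray(c,uv);o=np.array(c["origin"]);return o+d*(z-o[2])/d[2]
def at_depth(c,uv):
    u,v=np.round(uv).astype(int);return np.array(c["origin"])+ray(c,uv)*c["range_z"][v,u]
def proj(c,p):
    q=att(c).T@(np.array(p)-np.array(c["origin"]));return np.array([c["cx"]+c["fx"]*q[0]/q[2],c["cy"]+c["fy"]*q[1]/q[2]])
def save(im,n): cv2.imwrite("pics/"+n,cv2.cvtColor(im,cv2.COLOR_RGB2BGR))
E
python3 - <<'E'
from h import *
for n in("top","side"):
    c=cams.camera(n);save(c["pixels"],n+"0.png");print(n,c["origin"],c["attitude"],c["fx"],c["cx"],c["cy"])
    for q,z in(("case",0),("crown_left",.129),("crown_middle",.129),("crown_right",.129),("latch_back",.106),("lock",.111),("eyepiece",0.09),("objective",.09),("dish",.09)):
        for d in pinpoint(n,q)[:2]: print(q,round(d["p"],2),np.round(d["centre"],1),at_z(c,d["centre"],z).round(4))
print(env.state())
E
```

```text
top [ 0.42935116 -0.01296352  1.41129084] [ 0.04272672 -0.70452342  0.70750999 -0.03536665] 567.7240192985241 318.4831746781376 243.8345108416011
case 0.82 [318.1 225.2] [0.633  0.0023 0.    ]
case 0.6 [330.6 266. ] [ 0.5303 -0.0285  0.    ]
crown_left 0.72 [311.7 235.7] [0.5904 0.0155 0.129 ]
crown_left 0.21 [264. 266.] [0.5217 0.1237 0.129 ]
crown_middle 0.69 [322.8 232.1] [ 0.5985 -0.0098  0.129 ]
crown_right 0.63 [333.9 234.4] [ 0.5931 -0.035   0.129 ]
latch_back 0.89 [330.3 266.7] [ 0.5211 -0.0266  0.106 ]
latch_back 0.16 [322.5 235.6] [ 0.5934 -0.009   0.106 ]
lock 0.83 [319.2 234.5] [ 0.5953 -0.0014  0.111 ]
eyepiece 0.73 [266.4 221.3] [0.63  0.123 0.09 ]
eyepiece 0.19 [310.5 234.3] [0.5986 0.0192 0.09  ]
objective 0.63 [265.7 265.3] [0.5262 0.1239 0.09  ]
dish 0.93 [362.9 188.7] [ 0.7067 -0.105   0.09  ]
dish 0.52 [333.5 231.7] [ 0.6045 -0.0348  0.09  ]
side [-0.0350005   0.94152279  1.08122504] [ 0.11392016 -0.25328011  0.87365881 -0.39948925] 624.9431453216206 314.8127781982888 238.78556659412743
case 0.76 [296.5 267.7] [0.6074 0.0026 0.    ]
crown_left 0.96 [303.2 232.6] [
[... 595 characters left out ...]
3386  0.09  ]
{'t': 1.0, 'joints': array([ 1.10598414e+00,  3.42004341e-01,  1.52410906e+00,  1.60942763e-05,
        1.27538748e+00, -1.46007118e-01]), 'dq': array([ 0.00039675, -0.00016099,  0.00205331, -0.00015467, -0.00029966,
        0.00012339]), 'joint_torque': array([ 4.63088199e-04, -4.33565140e+01, -2.46284401e+01, -1.66267396e-04,
        1.79967145e-05,  1.07508779e-05]), 'eef_pos': array([0.16453904, 0.49857278, 0.20041609]), 'eef_rot': array([6.45587637e-06, 1.58730654e-01, 9.87321922e-01, 4.60809272e-05]), 'ft_force': array([-0.19362208, -0.19672966, -1.01255435]), 'moment': array([-0.02412881,  0.0014998 ,  0.04331896]), 'gripper_force': 0.0, 'grip_width': 0.9978456337846702}
```

```bash
python3 - <<'E'
from h import *
for n in("top","side"):
    c=cams.camera(n)
    v,u=np.mgrid[:480,:640];d=c["range_z"]
    P=(np.stack([(u-c["cx"])/c["fx"],(v-c["cy"])/c["fy"],np.ones_like(d)],-1)*d[...,None])@att(c).T+np.array(c["origin"])
    m=((abs(P[...,2]-.09)<.008)&(d>0)&(P[...,0]>.4)&(abs(P[...,1])<.3)).astype(np.uint8)
    m=cv2.morphologyEx(m,cv2.MORPH_OPEN,np.ones((3,3)))
    k,l,s,_=cv2.connectedComponentsWithStats(m);i=1+np.argmax(s[1:,4]);q=P[l==i]
    print(n,"lid z",np.median(q[:,2]),cv2.minAreaRect(q[:,:2].astype(np.float32)*1000))
    t=P[(P[...,2]>.113)&(P[...,0]>.5)&(P[...,0]<.68)&(abs(P[...,1])<.08)&(d>0)]
    print("wheels",t.mean(0),t.max(0),cv2.minAreaRect(t[:,:2].astype(np.float32)*1000))
    x0,y0=(265,180) if n=="top" else (240,180)
    save(cv2.resize(c["pixels"][y0:y0+110,x0:x0+146],None,fx=5.4,fy=5.4,interpolation=cv2.INTER_CUBIC),n+"c.png")
E
```

```text
top lid z 0.09065308860983001 ((614.6281127929688, -2.2467193603515625), (241.0634765625, 341.0218505859375), 13.35521411895752)
wheels [ 0.58241843 -0.01207629  0.12040299] [0.63008625 0.04976454 0.1369318 ] ((571.5982666015625, -12.369102478027344), (98.21066284179688, 110.0951919555664), 13.545673370361328)
side lid z 0.09160934813453525 ((612.3814697265625, 1.360748291015625), (243.15481567382812, 348.36212158203125), 13.311478614807129)
wheels [ 0.57756088 -0.00297897  0.12039031] [0.63047306 0.05743584 0.13390949] ((569.3578491210938, -9.915702819824219), (99.61219024658203, 118.86328125), 13.506356239318848)
```

View pics/topc.png

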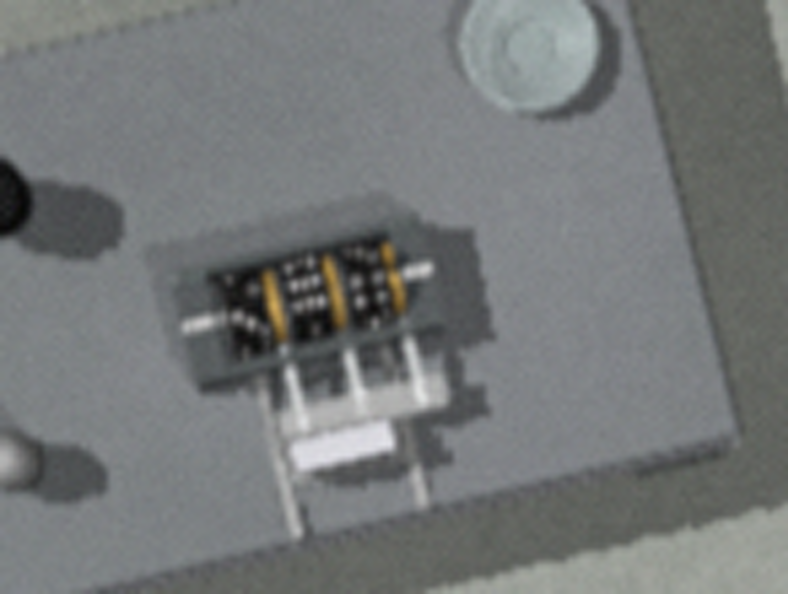

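View pics/sidec.png

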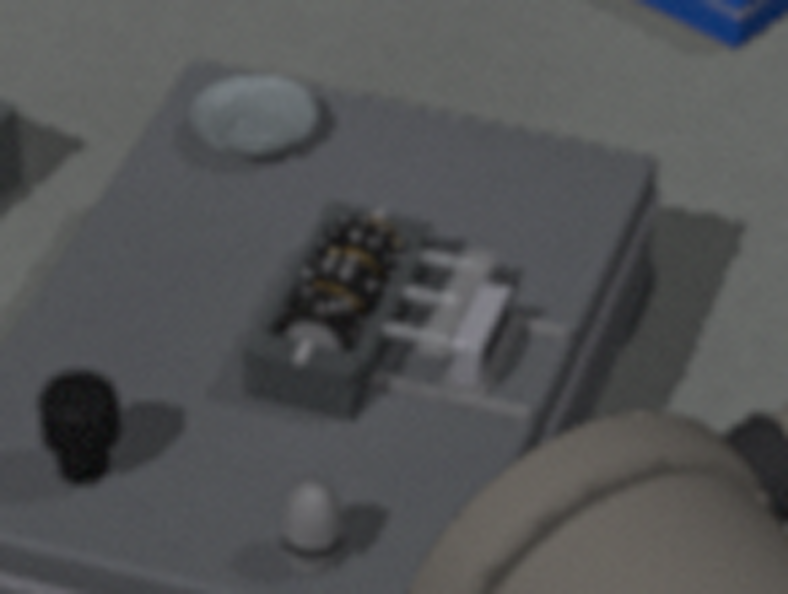

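View pics/top0.png

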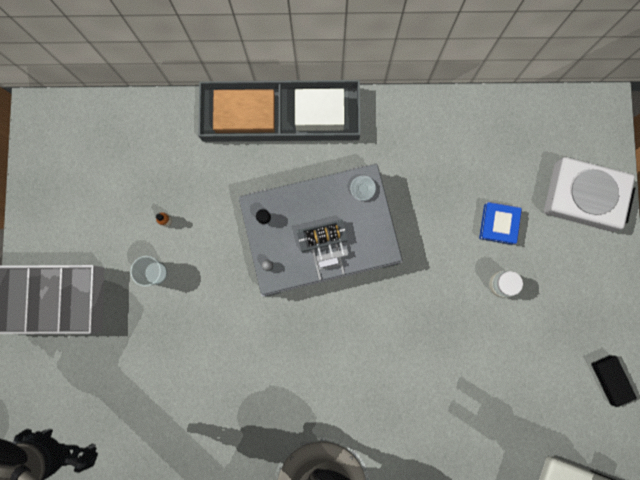

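The top view shows the lid with the lock at about pixel (322,235) and the latch at (329,265). The middle wheel shows a six on top. Both crops are too coarse to read the outer wheels, so I'll unwrap the wheel surfaces.

```bash
cat >> h.py <<'E'
YAW=np.radians(13.4); RZ=np.array([[np.cos(YAW),-np.sin(YAW),0],[np.sin(YAW),np.cos(YAW),0],[0,0,1]])
LOCK=np.array([.595,-.0078,.111]); CASE=LOCK-RZ@np.array([-.02,0,.111])
def w(p): return CASE+RZ@np.array(p)
def grab(n,k):
    cs=[cams.camera(n) for _ in range(k)];c=cs[0]
    c["mean"]=np.mean([x["pixels"].astype(np.float32) for x in cs],0);return c
def unwrap(c,off=(0,0)):
    phi=np.radians(np.arange(85,-86,-1));y=np.arange(.045,-.0451,-.0005)
    A,Y=np.meshgrid(phi,y,indexing="ij")
    Q=np.stack([-.02+.018*np.sin(A),Y,.111+.018*np.cos(A)],-1)@RZ.T+CASE
    q=(Q-np.array(c["origin"]))@att(c)
    u=c["cx"]+c["fx"]*q[...,0]/q[...,2]+off[0];v=c["cy"]+c["fy"]*q[...,1]/q[...,2]+off[1]
    return cv2.remap(c["mean"],u.astype(np.float32),v.astype(np.float32),cv2.INTER_CUBIC)
E
python3 - <<'E'
from h import *
out=[]
for n in("top","side"):
    c=grab(n,6);np.savez(f"{n}_0.npz",**{k:c[k] for k in("mean","origin","attitude","fx","fy","cx","cy")})
    im=unwrap(c).clip(0,255).astype(np.uint8)
    im=cv2.resize(im,None,fx=2.15,fy=3.3,interpolation=cv2.INTER_CUBIC)
    for a in(-60,-30,0,30,60): cv2.line(im,(0,int((85-a)*3.3)),(8,int((85-a)*3.3)),(255,0,0),1)
    out.append(im)
    print(n,"lock px",proj(c,LOCK),"crowns",[proj(c,w([-.02,y,.129])).round(1) for y in(.026,0,-.026)])
save(np.hstack(out),"unw0.png")
print(CASE,w([-.092,0,.106]))
E
```

```text
top lock px [321.97032231 234.62637759] crowns [array([310.8, 236.3]), array([321.9, 233.6]), array([333. , 230.9])]
side lock px [302.49454589 233.46136309] crowns [array([298.7, 234.4]), array([302.4, 227.7]), array([306.1, 221.1])]
[ 0.61445552 -0.00316504  0.        ] [ 0.52496014 -0.02448585  0.106     ]
```

View pics/unw0.png

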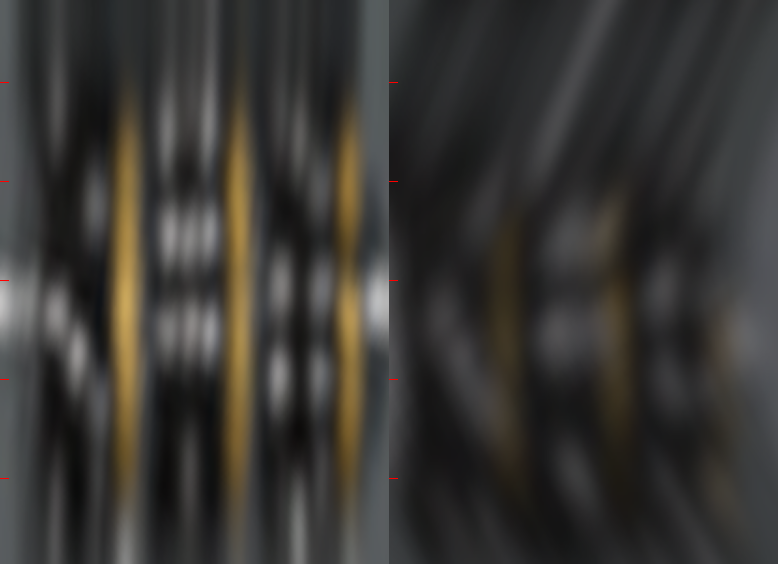

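Unwrapped top view (left half): the middle wheel's 6 sits square at row 283, i.e. phi≈-1°, which checks the calibration. The right wheel's 4 is centred at about row 328 and the left wheel's 3 at about row 353. That gives left q≈1.72, needing +1.42 rad (+25.6 mm), and right q≈2.90, needing -1.85 rad (-33.4 mm). I'm moving over the left crown with the fingers shut and tool y along case x.

move_arm(
  rows=[
    [[0,41.8,-48.3,0,0,0,-58.3],[0,41.8,-48.3,0,0,0,-58.3],[0,41.8,-48.3,0,0,0,-58.3],[0,41.8,-48.3,0,0,0,-58.3],[0,41.8,-48.3,0,0,0,-58.3],[0,41.8,-48.3,0,0,0,-58.3],[0,41.8,-48.3,0,0,0,-58.3],[0,41.8,-48.3,0,0,0,-58.3],[0,41.8,-48.3,0,0,0,-58.3],[0,41.8,-48.3,0,0,0,-58.3]],
  ],
  newtons=20,
)

```text
t: 2.53
eef_pos: [0.4383, 0.1817, 0.2007]
eef_rot: [0.0, 0.62, 0.784, 0.0]
ft_force: [1.2, 1.6, -0.3]
grip_width: 0.002
gripper_force: 0.0
```

move_arm(
  rows=[
    [[0,14.45,-16.57,0,0,0,0],[0,14.45,-16.57,0,0,0,0],[0,14.45,-16.57,0,0,0,0],[0,14.45,-16.57,0,0,0,0],[0,14.45,-16.57,0,0,0,0],[0,14.45,-16.57,-3,0,0,0],[0,14.45,-16.57,-5,0,0,0],[0,14.45,-16.57,-5,0,0,0],[0,14.45,-16.57,-5,0,0,0]],
  ],
)

```text
t: 3.28
eef_pos: [0.581, 0.0178, 0.1497]
eef_rot: [-0.001, 0.62, 0.785, -0.001]
ft_force: [0.5, 0.4, 0.8]
grip_width: 0.001
gripper_force: 0.0
```

```bash
python3 - <<'E'
from h import *
s=env.state();print(s["t"],s["eef_pos"],s["eef_rot"],s["ft_force"],RZ.T@(s["eef_pos"]-CASE))
c=cams.camera("side");im=c["pixels"][150:270,230:390]
save(cv2.resize(im,None,fx=5,fy=5,interpolation=cv2.INTER_CUBIC),"s1.png")
print(proj(c,s["eef_pos"]))
E
```

```text
3.2833 [0.58097243 0.01783858 0.14965397] [-1.21161584e-03  6.19698180e-01  7.84839007e-01 -6.56429111e-04] [0.54364848 0.4218732  0.79406555] [-0.027704    0.02819145  0.14965397]
[301.36348029 228.92390366]
```

View pics/s1.png

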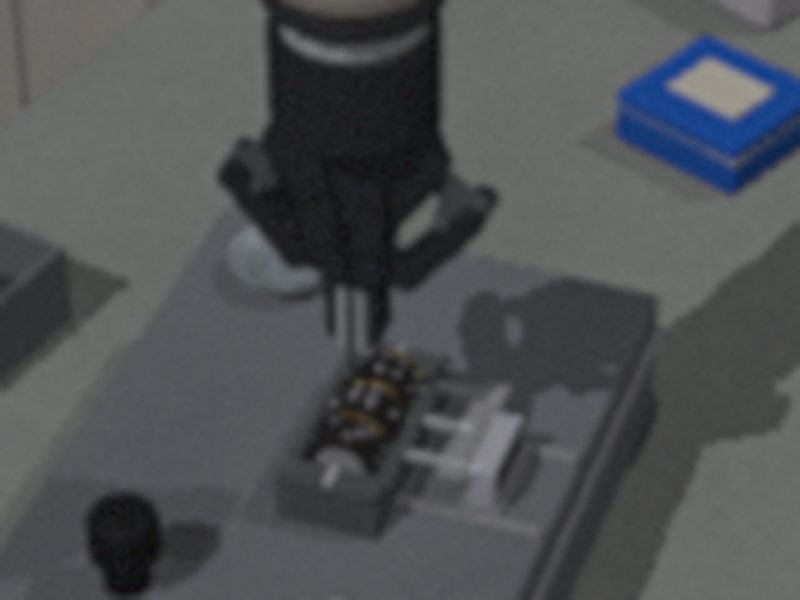

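```bash
python3 - <<'E'
from h import *
c=cams.camera("side");s=env.state()
print(s["eef_pos"],s["joints"])
for v in range(200,236,2): print(v,[tuple((RZ.T@(at_depth(c,(u,v))-CASE)*1000).round().astype(int)) for u in(296,299,301,303,306)], c["pixels"][v,301])
E
```

```text
[0.58225317 0.01828967 0.15196277] [-1.00177825e-01  4.85662596e-01  1.43618852e+00  9.07376849e-05
  1.21754667e+00 -3.35457754e-01]
200 [(np.int64(-19), np.int64(37), np.int64(238)), (np.int64(-23), np.int64(28), np.int64(232)), (np.int64(-31), np.int64(37), np.int64(241)), (np.int64(-38), np.int64(43), np.int64(247)), (np.int64(-38), np.int64(25), np.int64(234))] [27 30 31]
202 [(np.int64(-20), np.int64(39), np.int64(234)), (np.int64(-24), np.int64(32), np.int64(230)), (np.int64(-33), np.int64(43), np.int64(240)), (np.int64(-36), np.int64(38), np.int64(238)), (np.int64(-43), np.int64(37), np.int64(238))] [24 29 29]
204 [(np.int64(-20), np.int64(40), np.int64(230)), (np.int64(-27), np.int64(38), np.int64(229)), (np.int64(-32), np.int64(41), np.int64(233)), (np.int64(-36), np.int64(39), np.int64(233)), (np.int64(-42), np.int64(36), np.int64(232))] [32 33 35]
206 [(np.int64(-19), np.int64(38), np.int64(222)), (np.int64(-26), np.int64(38), np.int64(224)), (np.int64(-32), np.int64(41), np.int64(227)), (np.int64(-36), np.int64(39), np.int64(227)), (np.int64(-43), np.int64(37), np.int64(
[... 2765 characters left out ...]
), np.int64(124)), (np.int64(-16), np.int64(11), np.int64(130)), (np.int64(-21), np.int64(13), np.int64(132)), (np.int64(-23), np.int64(4), np.int64(126)), (np.int64(-29), np.int64(1), np.int64(125))] [41 42 44]
232 [(np.int64(-9), np.int64(15), np.int64(124)), (np.int64(-15), np.int64(9), np.int64(122)), (np.int64(-20), np.int64(10), np.int64(123)), (np.int64(-25), np.int64(11), np.int64(126)), (np.int64(-32), np.int64(8), np.int64(125))] [48 43 30]
234 [(np.int64(-13), np.int64(24), np.int64(127)), (np.int64(-21), np.int64(26), np.int64(130)), (np.int64(-25), np.int64(24), np.int64(130)), (np.int64(-28), np.int64(18), np.int64(126)), (np.int64(-33), np.int64(12), np.int64(123))] [48 41 33]
```

```bash
python3 - <<'E'
from h import *
s=env.state();print(s["t"],s["eef_pos"],s["grip_width"])
for n in("top","side"):
    c=cams.camera(n);save(c["pixels"],n+"2.png");print(n,proj(c,s["eef_pos"]),[(d["p"],np.round(d["centre"])) for d in pinpoint(n,"crown_left")[:1]])
    v,u=np.mgrid[:480,:640];d=c["range_z"]
    P=(np.stack([(u-c["cx"])/c["fx"],(v-c["cy"])/c["fy"],np.ones_like(d)],-1)*d[...,None])@att(c).T+np.array(c["origin"])
    P=(P-CASE)@RZ*1000
    for z in range(150,330,10):
        m=(abs(P[...,2]-z)<5)&(abs(P[...,0]+20)<80)&(abs(P[...,1]-15)<80)&(d>0)
        if m.sum()>3: print(z,m.sum(),np.percentile(P[m][:,:2],[5,50,95],axis=0).round().tolist())
E
```

```text
3.3833 [0.58225317 0.01828967 0.15196277] -0.0016033386160887104
top [310.23792554 238.02669908] [(0.71, array([310., 237.]))]
260 8 [[-69.0, 15.0], [-64.0, 31.0], [-62.0, 37.0]]
270 48 [[-86.0, 15.0], [-74.0, 28.0], [-67.0, 38.0]]
280 69 [[-85.0, 15.0], [-80.0, 26.0], [-71.0, 37.0]]
290 27 [[-71.0, 19.0], [-67.0, 26.0], [-63.0, 32.0]]
300 14 [[-66.0, 16.0], [-64.0, 21.0], [-62.0, 36.0]]
310 6 [[-63.0, 20.0], [-63.0, 29.0], [-58.0, 44.0]]
320 16 [[-63.0, 10.0], [-61.0, 32.0], [-52.0, 52.0]]
side [300.78325126 228.07502844] [(0.57, array([301., 235.]))]
190 20 [[-37.0, 34.0], [-29.0, 37.0], [-15.0, 41.0]]
200 50 [[-40.0, 25.0], [-30.0, 37.0], [-14.0, 41.0]]
210 48 [[-40.0, 26.0], [-31.0, 36.0], [-13.0, 42.0]]
220 37 [[-41.0, 30.0], [-27.0, 38.0], [-15.0, 41.0]]
230 79 [[-52.0, 27.0], [-23.0, 38.0], [1.0, 43.0]]
240 147 [[-59.0, 20.0], [-35.0, 38.0], [7.0, 43.0]]
250 118 [[-69.0, 20.0], [-21.0, 40.0], [14.0, 46.0]]
260 146 [[-74.0, 27.0], [-19.0, 40.0], [24.0, 47.0]]
270 173 [[-85.0, 29.0], [-32.0, 39.0], [29.0, 47.0]]
280 219 [[-85.0, 22.0], [-35.0, 37.0], [30.0, 48.0]]
290 168 [[-69.0, 27.0], [-33.0, 39.0], [10.0, 48.0]]
300 85 [[-66.0, 26.0], [-50.0, 39.0], [12.0, 43.0]]
310 38 [[-64.0, 24.0], [-58.0, 41.0], [-4.0, 64.0]]
320 129 [[-63.0, 32.0], [-40.0, 59.0], [-2.0, 66.0]]
```

View pics/top2.png

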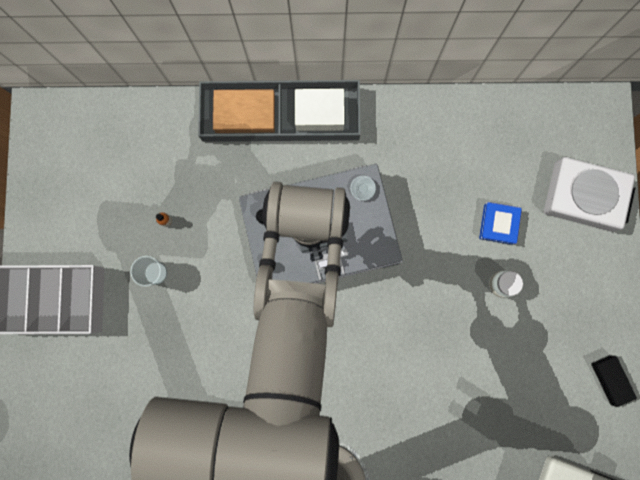

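The arm hides the lock from the top. The side depth puts the shut fingers over case x≈-27, y≈26-28, but with their ends apparently higher than the reported TCP. I'll lower carefully and go by force.

move_arm(
  rows=[
    [[0,0,0,-0.6,0,0,0],[0,0,0,-1.2,0,0,0],[0,0,0,-1.7,0,0,0],[0,0,0,-1.7,0,0,0],[0,0,0,-1.7,0,0,0]],
  ],
)

```text
t: 4.0
eef_pos: [0.5813, 0.0178, 0.1327]
eef_rot: [-0.001, 0.62, 0.785, -0.0]
ft_force: [-0.3, 0.5, 0.8]
grip_width: -0.002
gripper_force: 0.0
```

```bash
cat > st.py <<'E'
from h import *
c=cams.camera("side");s=env.state();print(s["t"],"case",(RZ.T@(s["eef_pos"]-CASE)*1000).round(2),"F",(RZ.T@s["ft_force"]).round(2))
E
python3 - <<'E'
import st
from h import *
c=st.c;s=st.s;print(proj(c,s["eef_pos"]))
for v in range(214,240,2): print(v,[(RZ.T@(at_depth(c,(u,v))-CASE)*1000).round().astype(int).tolist() for u in(298,300,302)])
E
```

```text
4.05 case [-27.09  28.   133.14] F [ 0.17 -0.41  1.41]
[301.22149848 234.2353094 ]
214 [[-24, 39, 201], [-28, 37, 201], [-34, 40, 204]]
216 [[-24, 39, 195], [-30, 41, 199], [-32, 35, 195]]
218 [[-24, 39, 189], [-29, 41, 192], [-34, 39, 192]]
220 [[-24, 39, 184], [-28, 38, 184], [-33, 36, 184]]
222 [[-24, 39, 178], [-28, 37, 177], [-33, 38, 179]]
224 [[-23, 38, 171], [-28, 36, 171], [-33, 37, 173]]
226 [[-1, -22, 112], [-12, -5, 128], [-33, 38, 167]]
228 [[-10, 4, 128], [-17, 7, 133], [-21, 5, 132]]
230 [[-13, 10, 128], [-19, 13, 132], [-22, 8, 129]]
232 [[-12, 8, 120], [-19, 15, 127], [-23, 11, 125]]
234 [[-17, 23, 127], [-23, 24, 130], [-26, 19, 126]]
236 [[-20, 32, 129], [-25, 31, 130], [-30, 29, 130]]
238 [[-23, 39, 130], [-26, 34, 126], [-31, 33, 127]]
```

move_arm(
  rows=[
    [[0,0.05,-0.2,-0.2,0,0,0],[0,0.05,-0.2,-0.4,0,0,0],[0,0.05,-0.2,-0.4,0,0,0]],
  ],
)

```text
t: 4.3
eef_pos: [0.5821, 0.0157, 0.1291]
eef_rot: [-0.0, 0.62, 0.785, -0.0]
ft_force: [-0.2, -0.0, -0.0]
grip_width: -0.002
gripper_force: 0.0
```

```bash
python3 st.py
```

```text
4.35 case [-27.11  25.85 129.2 ] F [ 1.21 -0.02  0.49]
```

move_arm(
  rows=[
    [[0,0,0,-0.1,0,0,0],[0,0,0,-0.2,0,0,0],[0,0,0,-0.2,0,0,0]],
  ],
)

```text
t: 4.6
eef_pos: [0.5821, 0.0158, 0.1272]
eef_rot: [-0.0, 0.62, 0.785, -0.0]
ft_force: [-0.1, 0.5, 0.1]
grip_width: 0.003
gripper_force: 0.0
```

```bash
python3 st.py
```

```text
4.65 case [-27.05  25.99 127.31] F [ 0.09 -0.01 -0.92]
```

move_arm(
  rows=[
    [[0,0,0,-0.2,0,0,0],[0,0,0,-0.5,0,0,0],[0,0,0,-0.8,0,0,0],[0,0,0,-1.0,0,0,0],[0,0,0,-1.0,0,0,0]],
  ],
)

```text
t: 5.07
eef_pos: [0.5818, 0.0158, 0.1167]
eef_rot: [-0.001, 0.62, 0.785, -0.0]
ft_force: [-0.1, 1.3, 0.6]
grip_width: 0.004
gripper_force: 0.0
```

```bash
cat >> st.py <<'E'
def tip():
    v,u=np.mgrid[:480,:640];d=c["range_z"]
    P=(np.stack([(u-c["cx"])/c["fx"],(v-c["cy"])/c["fy"],np.ones_like(d)],-1)*d[...,None])@att(c).T+np.array(c["origin"])
    P=(P-CASE)@RZ*1000;e=RZ.T@(s["eef_pos"]-CASE)*1000
    m=(abs(P[...,0]-e[0])<12)&(abs(P[...,1]-e[1]-10)<9)&(P[...,2]>134)&(P[...,2]<230)
    return np.percentile(P[m],[1,3,50,97],axis=0).round(1).tolist() if m.any() else None
print("tip",tip())
E
python3 st.py
```

```text
5.1167 case [-27.2   26.01 117.  ] F [ 0.46  0.2  -0.31]
tip [[-39.1, 27.3, 149.5], [-38.7, 28.1, 154.2], [-26.0, 36.7, 189.4], [-16.1, 43.3, 228.5]]
```

move_arm(
  rows=[
    [[0,0,0,-0.3,0,0,0],[0,0,0,-0.6,0,0,0],[0,0,0,-0.9,0,0,0],[0,0,0,-0.9,0,0,0],[0,0,0,-0.9,0,0,0]],
  ],
)

```text
t: 5.53
eef_pos: [0.582, 0.0158, 0.1081]
eef_rot: [-0.0, 0.62, 0.785, -0.0]
ft_force: [0.7, -0.4, 0.2]
grip_width: -0.002
gripper_force: 0.0
```

```bash
python3 - <<'E'
import st
from h import *
c=st.c
for v in range(222,242,2): print(v,[(RZ.T@(at_depth(c,(u,v))-CASE)*1000).round().astype(int).tolist() for u in(296,298,300,302)])
save(cv2.resize(c["pixels"][190:270,250:357],None,fx=7.4,fy=7.4,interpolation=cv2.INTER_CUBIC),"s3.png")
E
```

```text
5.5833 case [-26.99  25.93 108.36] F [0.41 0.55 0.75]
tip [[-38.9, 28.3, 143.7], [-38.5, 29.7, 147.4], [-25.8, 37.2, 183.9], [-15.9, 43.8, 227.4]]
222 [[-16, 31, 170], [-24, 39, 178], [-28, 37, 177], [-35, 43, 184]]
224 [[-16, 31, 163], [-23, 37, 170], [-29, 40, 174], [-32, 36, 172]]
226 [[-16, 32, 158], [-23, 38, 165], [-27, 34, 163], [-33, 37, 167]]
228 [[-16, 31, 152], [-23, 38, 159], [-26, 32, 155], [-31, 33, 157]]
230 [[-6, 7, 124], [-24, 40, 155], [-28, 38, 154], [-32, 37, 154]]
232 [[-7, 9, 119], [-23, 38, 147], [-27, 36, 147], [-31, 34, 146]]
234 [[-14, 27, 129], [-18, 24, 128], [-24, 27, 132], [-27, 22, 129]]
236 [[-17, 35, 131], [-21, 34, 131], [-25, 32, 130], [-28, 26, 127]]
238 [[-16, 35, 124], [-22, 37, 127], [-28, 39, 131], [-31, 33, 127]]
240 [[-17, 36, 119], [-23, 39, 123], [-29, 42, 127], [-32, 38, 125]]
```

View pics/s3.png

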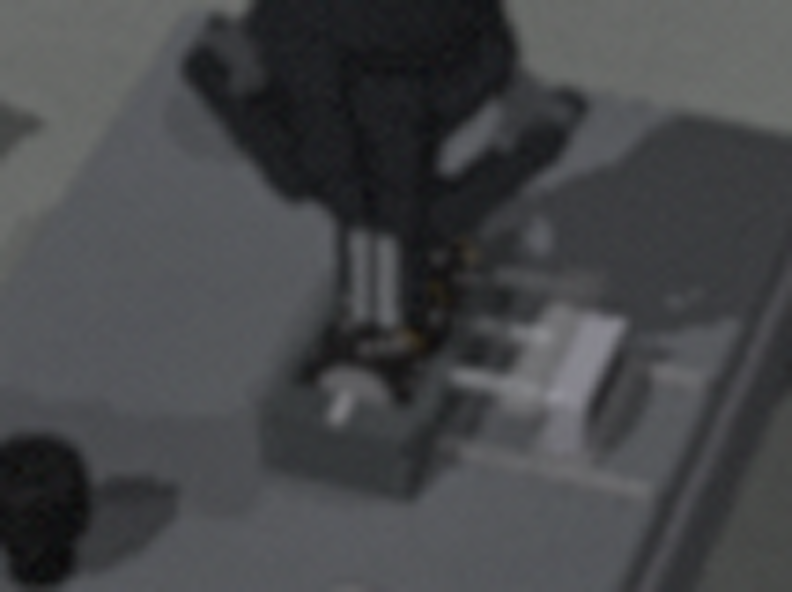

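The side crop shows the shut fingertips at about pixel (301,233), standing above the left wheel with a gap of roughly 14 mm. So the reported TCP reads about 35 mm lower than the visible fingertips, and I expect contact at a reported z of about 95 mm.

move_arm(
  rows=[
    [[0,0,0,-0.3,0,0,0],[0,0,0,-0.6,0,0,0],[0,0,0,-0.8,0,0,0],[0,0,0,-0.9,0,0,0],[0,0,0,-0.9,0,0,0]],
  ],
)

```text
t: 6.0
eef_pos: [0.582, 0.0158, 0.099]
eef_rot: [-0.0, 0.62, 0.785, -0.0]
ft_force: [-0.7, 0.1, 0.5]
grip_width: 0.003
gripper_force: 0.0
```

move_arm(
  rows=[
    [[0,0,0,-0.1,0,0,0],[0,0,0,-0.1,0,0,0],[0,0,0,-0.1,0,0,0]],
  ],
)

```text
t: 6.25
eef_pos: [0.5822, 0.0158, 0.0985]
eef_rot: [0.0, 0.62, 0.785, 0.0]
ft_force: [0.5, 1.2, -0.6]
grip_width: -0.0
gripper_force: 0.0
```

move_arm(
  rows=[
    [[0,0,0,-0.1,0,0,0],[0,0,0,-0.1,0,0,0],[0,0,0,-0.1,0,0,0]],
  ],
)

```text
t: 6.5
eef_pos: [0.5825, 0.0158, 0.098]
eef_rot: [0.0, 0.62, 0.785, 0.0]
ft_force: [-0.4, 0.5, 4.5]
grip_width: 0.003
gripper_force: 2.3
```

```bash
python3 st.py
```

```text
6.55 case [-26.74  25.87  98.02] F [-0.7   0.15  5.26]
tip [[-38.2, 28.4, 135.8], [-37.8, 30.2, 136.4], [-25.9, 37.0, 179.2], [-15.8, 43.7, 227.3]]
```

move_arm(
  rows=[
    [[0,0,0,-0.05,0,0,0],[0,0,0,-0.05,0,0,0],[0,0,0,-0.05,0,0,0]],
  ],
)

```text
t: 6.8
eef_pos: [0.5826, 0.0158, 0.098]
eef_rot: [0.001, 0.62, 0.785, 0.0]
ft_force: [-1.7, 0.5, 8.2]
grip_width: 0.002
gripper_force: 4.0
```

move_arm(
  rows=[
    [[0,0.24,0.06,0,0,0,0],[0,0.49,0.12,0,0,0,0],[0,0.73,0.17,0,0,0,0],[0,0.73,0.17,0,0,0,0]],
  ],
)

```text
t: 7.13
eef_pos: [0.5903, 0.0176, 0.098]
eef_rot: [0.001, 0.62, 0.785, 0.001]
ft_force: [-1.2, 1.6, 8.6]
grip_width: 0.001
gripper_force: 4.0
```

```bash
python3 st.py
```

```text
7.1833 case [-18.69  25.81  98.  ] F [-0.52  0.38  7.87]
tip [[-30.5, 28.6, 134.9], [-30.2, 30.1, 139.2], [-17.9, 37.0, 178.9], [-7.3, 43.9, 227.0]]
```

move_arm(
  rows=[
    [[0,0.21,0.05,0,0,0,0],[0,0.42,0.1,0,0,0,0],[0,0.63,0.15,0,0,0,0],[0,0.63,0.15,0,0,0,0]],
  ],
)

```text
t: 7.52
eef_pos: [0.5965, 0.0191, 0.0977]
eef_rot: [0.001, 0.62, 0.785, 0.0]
ft_force: [-1.6, 0.4, 7.0]
grip_width: 0.0
gripper_force: 3.2
```

```bash
python3 st.py
```

```text
7.5667 case [-12.32  25.83  97.7 ] F [-0.11 -0.47  5.67]
tip [[-24.0, 29.7, 135.5], [-23.3, 30.6, 138.1], [-10.6, 36.8, 179.3], [-0.8, 43.3, 226.8]]
```

move_arm(
  rows=[
    [[0,0,0,0.3,0,0,0],[0,0,0,0.6,0,0,0],[0,-0.65,-0.15,0.6,0,0,0],[0,-1.31,-0.31,0.6,0,0,0],[0,-1.31,-0.31,0.4,0,0,0],[0,-1.31,-0.31,0.1,0,0,0],[0,-1.31,-0.31,0.05,0,0,0],[0,-1.31,-0.31,0.0,0,0,0],[0,-1.31,-0.31,0.0,0,0,0]],
  ],
)

```text
t: 8.32
eef_pos: [0.5832, 0.0159, 0.098]
eef_rot: [0.001, 0.62, 0.785, 0.001]
ft_force: [-1.9, 0.6, 7.8]
grip_width: 0.003
gripper_force: 4.2
```

```bash
python3 st.py
```

```text
8.3667 case [-26.    25.82  97.95] F [-1.79  1.04  8.28]
tip [[-37.7, 28.1, 135.5], [-37.6, 30.3, 138.0], [-24.2, 37.3, 181.4], [-14.6, 44.3, 226.8]]
```

move_arm(
  rows=[
    [[0,0.24,0.06,0,0,0,0],[0,0.49,0.12,0,0,0,0],[0,0.73,0.17,0,0,0,0],[0,0.97,0.23,0,0,0,0],[0,1.09,0.26,0,0,0,0],[0,1.09,0.26,0,0,0,0]],
  ],
)

```text
t: 8.87
eef_pos: [0.5944, 0.0186, 0.0979]
eef_rot: [0.001, 0.62, 0.785, 0.001]
ft_force: [-0.9, 0.8, 7.8]
grip_width: 0.0
gripper_force: 4.0
```

```bash
python3 st.py
```

```text
8.9167 case [-14.45  25.79  97.94] F [-0.63  1.27  6.82]
tip [[-26.1, 28.9, 134.5], [-25.5, 30.1, 138.5], [-13.1, 36.8, 178.9], [-3.3, 43.2, 227.1]]
```

move_arm(
  rows=[
    [[0,0,0,0.5,0,0,0],[0,0,0,1.2,0,0,0],[0,0.72,-2.5,1.2,0,0,0],[0,1.44,-4.98,1.2,0,0,0],[0,1.44,-4.98,1.0,0,0,0],[0,1.44,-4.98,0.6,0,0,0],[0,1.44,-4.98,0.3,0,0,0],[0,1.44,-4.98,0.1,0,0,0],[0,1.44,-4.98,0.05,0,0,0],[0,1.44,-4.98,0.05,0,0,0]],
  ],
)

```text
t: 9.75
eef_pos: [0.608, -0.0305, 0.0979]
eef_rot: [0.0, 0.619, 0.785, 0.0]
ft_force: [-0.7, -0.8, 3.9]
grip_width: -0.002
gripper_force: 1.6
```

```bash
python3 st.py
```

```text
9.8 case [-12.66 -25.12  97.85] F [-0.55 -0.01  3.25]
tip [[-24.5, -22.0, 136.4], [-24.0, -21.5, 138.2], [-11.2, -13.8, 179.4], [-1.3, -7.2, 227.3]]
```

move_arm(
  rows=[
    [[0,0,0,-0.07,0,0,0],[0,0,0,-0.07,0,0,0],[0,0,0,-0.07,0,0,0]],
  ],
)

```text
t: 10.05
eef_pos: [0.6084, -0.0305, 0.0977]
eef_rot: [0.001, 0.619, 0.785, 0.001]
ft_force: [-0.3, 1.5, 5.8]
grip_width: -0.002
gripper_force: 3.4
```

```bash
python3 st.py
```

```text
10.1 case [-12.19 -25.2   97.65] F [-0.34  0.41  6.55]
tip [[-23.7, -22.6, 135.2], [-22.7, -21.5, 138.2], [-11.1, -13.8, 180.6], [-1.2, -6.9, 227.2]]
```

move_arm(
  rows=[
    [[0,0,0,-0.03,0,0,0],[0,-0.24,-0.06,-0.03,0,0,0],[0,-0.49,-0.12,-0.03,0,0,0],[0,-0.73,-0.17,-0.03,0,0,0],[0,-0.97,-0.23,-0.03,0,0,0],[0,-1.22,-0.29,-0.03,0,0,0],[0,-1.36,-0.32,-0.03,0,0,0],[0,-1.36,-0.32,-0.03,0,0,0]],
  ],
)

```text
t: 10.77
eef_pos: [0.5957, -0.0336, 0.098]
eef_rot: [0.002, 0.619, 0.785, 0.001]
ft_force: [1.1, 1.6, 8.1]
grip_width: 0.001
gripper_force: 4.1
```

```bash
python3 st.py
```

```text
10.8167 case [-25.3  -25.21  97.96] F [1.11 0.97 8.22]
tip [[-36.8, -22.5, 136.5], [-36.7, -21.2, 138.2], [-23.9, -14.0, 178.6], [-14.4, -7.0, 226.6]]
```

move_arm(
  rows=[
    [[0,0,0,0.3,0,0,0],[0,0,0,0.6,0,0,0],[0,0.63,0.11,0.6,0,0,0],[0,1.26,0.23,0.6,0,0,0],[0,1.26,0.23,0.3,0,0,0],[0,1.26,0.23,0.1,0,0,0],[0,1.26,0.23,0.03,0,0,0],[0,1.26,0.23,-0.01,0,0,0],[0,1.26,0.23,-0.01,0,0,0]],
  ],
)

```text
t: 11.57
eef_pos: [0.6082, -0.032, 0.0977]
eef_rot: [0.001, 0.62, 0.785, 0.001]
ft_force: [-0.6, 0.8, 9.2]
grip_width: 0.005
gripper_force: 4.6
```

```bash
python3 st.py
```

```text
11.6167 case [-12.83 -26.66  97.67] F [0.18 1.52 8.8 ]
tip [[-24.5, -24.6, 136.0], [-24.2, -22.5, 138.0], [-11.6, -15.3, 179.7], [-1.2, -8.8, 227.2]]
```

Stroke of −13.5 mm, then look.

move_arm(
  rows=[
    [[0,-0.24,-0.06,0,0,0,0],[0,-0.49,-0.12,0,0,0,0],[0,-0.73,-0.17,0,0,0,0],[0,-0.97,-0.23,0,0,0,0],[0,-1.22,-0.29,0,0,0,0],[0,-1.31,-0.31,0,0,0,0],[0,-1.31,-0.31,0,0,0,0]],
  ],
)

```text
t: 12.2
eef_pos: [0.5954, -0.0351, 0.0979]
eef_rot: [0.002, 0.62, 0.785, 0.001]
ft_force: [1.0, 1.5, 9.5]
grip_width: -0.001
gripper_force: 4.9
```

```bash
python3 st.py
```

```text
12.25 case [-25.94 -26.66  97.9 ] F [0.95 1.07 9.95]
tip [[-37.7, -23.5, 135.3], [-37.1, -22.1, 138.3], [-24.5, -15.1, 178.5], [-14.6, -8.5, 226.2]]
```

move_arm(
  rows=[
    [[0,0,0,0.3,0,0,0],[0,0,0,0.6,0,0,0],[0,0.49,0.12,0.6,0,0,0],[0,0.97,0.23,0.6,0,0,0],[0,0.97,0.23,0.3,0,0,0],[0,0.97,0.23,0.1,0,0,0],[0,0.97,0.23,0.03,0,0,0],[0,0.97,0.23,0,0,0,0],[0,0.97,0.23,0,0,0,0]],
  ],
)

```text
t: 13.0
eef_pos: [0.6046, -0.0329, 0.0979]
eef_rot: [0.001, 0.619, 0.785, 0.001]
ft_force: [-0.4, 0.9, 11.1]
grip_width: -0.002
gripper_force: 5.7
```

```bash
python3 st.py
```

```text
13.05 case [-16.48 -26.68  97.9 ] F [-0.38  1.41 11.36]
tip [[-28.2, -24.5, 136.4], [-27.9, -23.5, 138.7], [-15.1, -15.6, 178.4], [-5.7, -8.4, 225.7]]
```

move_arm(
  rows=[
    [[0,-0.24,-0.06,0,0,0,0],[0,-0.49,-0.12,0,0,0,0],[0,-0.69,-0.16,0,0,0,0],[0,-0.69,-0.16,0,0,0,0]],
  ],
)

```text
t: 13.38
eef_pos: [0.5982, -0.0345, 0.0979]
eef_rot: [0.002, 0.62, 0.785, 0.001]
ft_force: [0.5, 1.2, 9.7]
grip_width: 0.003
gripper_force: 4.9
```

```bash
python3 st.py
```

```text
13.4333 case [-23.09 -26.7   97.92] F [ 0.84  1.31 10.36]
tip [[-34.6, -24.4, 135.9], [-33.9, -23.5, 137.8], [-22.2, -15.2, 178.1], [-11.8, -8.5, 225.5]]
```

move_arm(
  rows=[
    [[0,0,0,2,0,0,0],[0,0,0,5,0,0,0],[0,-4,0,5,0,0,0],[0,-8,0,5,0,0,0],[0,-12,0,5,0,0,0],[0,-16,0,5,0,0,0],[0,-18,0,5,0,0,0],[0,-18,0,5,0,0,0]],
  ],
)

```text
t: 14.1
eef_pos: [0.4122, -0.0339, 0.1458]
eef_rot: [-0.002, 0.62, 0.785, -0.001]
ft_force: [-0.5, 0.2, 0.4]
grip_width: 0.0
gripper_force: 0.0
```

```bash
python3 - <<'E'
from h import *
c=grab("top",6);U=unwrap(c)
z=np.load("top_0.npz");U0=unwrap(dict(z))
im=np.hstack([cv2.resize(x.clip(0,255).astype(np.uint8),None,fx=2.15,fy=3.3,interpolation=cv2.INTER_CUBIC) for x in(U0,U)])
for a in(-60,-30,0,30,60): cv2.line(im,(388,int((85-a)*3.3)),(396,int((85-a)*3.3)),(255,0,0),1)
save(im,"unw1.png")
# pip profile: rows' bright blobs
phi=np.arange(85,-86,-1);y=np.arange(45,-45.1,-.5)
for n,X in(("before",U0),("after",U)):
  for nm,yc in(("L",26),("M",0),("R",-26)):
    for dy in(5,0,-5):
        g=X[:,abs(y-yc-dy)<1.6].mean((1,2));pk=[(int(phi[i]),int(g[i])) for i in range(15,155) if g[i]==g[i-8:i+9].max() and g[i]>40]
        print(n,nm,dy,pk)
E
```

```text
before L 5 [(56, 70), (-10, 124)]
before L 0 [(22, 53), (-22, 120)]
before L -5 [(23, 79), (-37, 80)]
before M 5 [(46, 95), (14, 135), (-14, 113)]
before M 0 [(51, 73), (14, 124), (-13, 127), (-56, 56)]
before M -5 [(48, 89), (16, 112), (-15, 122)]
before R 5 [(49, 64), (-1, 109), (-28, 112)]
before R 0 [(41, 74), (-3, 56), (-29, 53)]
before R -5 [(29, 74), (-2, 98), (-28, 87), (-59, 57)]
after L 5 [(17, 97), (-10, 103), (-56, 77)]
after L 0 [(18, 42), (-11, 45), (-56, 95)]
after L -5 [(59, 48), (19, 106), (-10, 139), (-43, 106)]
after M 5 [(46, 101), (14, 141), (-14, 120)]
after M 0 [(51, 77), (14, 129), (-13, 135), (-56, 59)]
after M -5 [(48, 96), (15, 118), (-15, 128)]
after R 5 [(18, 132), (-44, 90)]
after R 0 [(-11, 50), (-58, 63)]
after R -5 [(-10, 119)]
```

View pics/unw1.png

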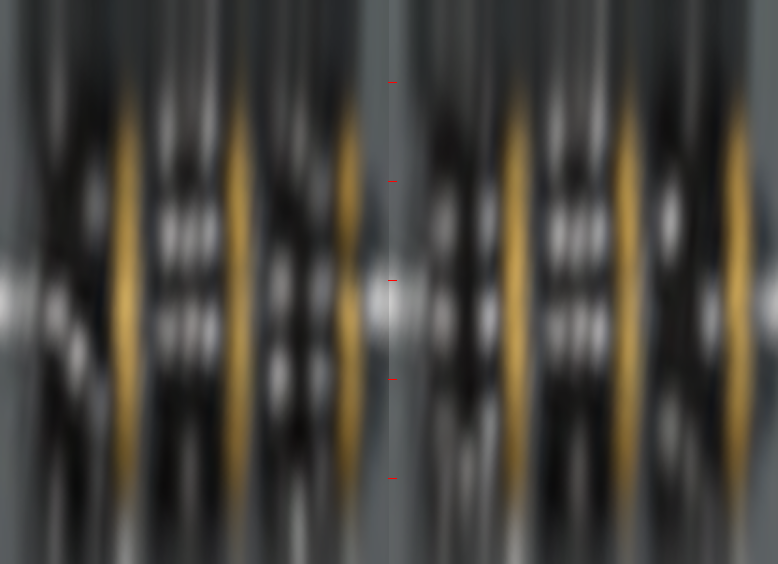

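The right half of the picture shows the numbers now. Left has a 4 with rows at +18°/−10°, middle a 6 at ±14°, right a 2 with pips at +18°/−10°. So the outer two are about 4° (0.07 rad) off square, well inside the tolerance, and the middle hasn't moved. Next is the latch.

move_arm(
  rows=[
    [[0,4,0.2,0,0,0,0],[0,8,0.4,0,0,0,0],[0,9.5,0.5,0,0,0,0],[0,9.5,0.5,-2,0,0,0],[0,9.5,0.5,-4,0,0,0],[0,9.5,0.5,-6,0,0,0],[0,9.5,0.5,-7,0,0,0],[0,9.5,0.5,-7,0,0,0]],
  ],
)

```text
t: 15.07
eef_pos: [0.5104, -0.0292, 0.0738]
eef_rot: [-0.002, 0.619, 0.785, -0.001]
ft_force: [0.4, 0.5, 0.1]
grip_width: 0.001
gripper_force: 0.0
```

```bash
python3 st.py
```

```text
15.1167 case [-106.62   -1.58   75.23] F [-2.61  0.72 -2.55]
tip [[-118.2, 1.7, 134.7], [-117.9, 3.9, 136.1], [-104.7, 10.3, 181.3], [-95.2, 16.6, 214.7]]
```

move_arm(
  rows=[
    [[0,-0.3,-0.07,0,0,0,0],[0,-0.3,0.08,-0.4,0,0,0],[0,-0.3,0.08,-0.7,0,0,0],[0,-0.3,0.08,-0.7,0,0,0]],
  ],
)

```text
t: 15.45
eef_pos: [0.5089, -0.0288, 0.0695]
eef_rot: [0.0, 0.62, 0.785, 0.0]
ft_force: [-0.7, -0.1, -0.5]
grip_width: 0.002
gripper_force: 0.0
```

```bash
python3 st.py
```

```text
15.5 case [-108.61   -0.45   69.64] F [ 0.3   0.44 -0.49]
tip [[-120.2, 3.2, 134.3], [-119.2, 5.6, 134.5], [-106.4, 11.8, 176.3], [-97.1, 18.0, 211.0]]
```

Push slowly along case +x: 8 mm first.

move_arm(
  rows=[
    [[0,0.15,0.03,0,0,0,0],[0,0.29,0.07,0,0,0,0],[0,0.44,0.1,0,0,0,0],[0,0.58,0.14,0,0,0,0],[0,0.73,0.17,0,0,0,0],[0,0.73,0.17,0,0,0,0]],
  ],
)

```text
t: 16.0
eef_pos: [0.5163, -0.0271, 0.0694]
eef_rot: [0.0, 0.62, 0.785, 0.0]
ft_force: [-2.1, 0.3, 2.5]
grip_width: -0.002
gripper_force: 1.0
```

```bash
python3 st.py
```

```text
16.05 case [-101.09   -0.48   69.32] F [-0.93 -0.33  1.04]
tip [[-112.3, 3.4, 135.8], [-111.9, 4.1, 136.7], [-99.1, 11.7, 176.4], [-90.3, 17.8, 210.0]]
```

move_arm(
  rows=[
    [[0,0.1,0.02,0,0,0,0],[0,0.2,0.05,0,0,0,0],[0,0.3,0.07,0,0,0,0],[0,0.3,0.07,0,0,0,0]],
  ],
)

```text
t: 16.38
eef_pos: [0.5191, -0.0263, 0.0693]
eef_rot: [-0.0, 0.62, 0.785, 0.0]
ft_force: [-2.1, -0.7, 1.7]
grip_width: -0.0
gripper_force: 1.3
```

move_arm(
  rows=[
    [[0,0.1,0.02,0,0,0,0],[0,0.2,0.05,0,0,0,0],[0,0.3,0.07,0,0,0,0],[0,0.3,0.07,0,0,0,0]],
  ],
)

```text
t: 16.72
eef_pos: [0.5222, -0.0256, 0.0693]
eef_rot: [0.0, 0.62, 0.785, 0.0]
ft_force: [-1.8, -0.2, 2.6]
grip_width: -0.001
gripper_force: 1.2
```

```bash
python3 st.py
```

```text
16.7667 case [-94.95  -0.48  69.3 ] F [-1.94 -0.24  1.76]
tip [[-106.6, 2.5, 134.7], [-106.3, 5.0, 136.2], [-92.4, 11.8, 176.9], [-83.3, 17.7, 209.5]]
```

move_arm(
  rows=[
    [[0,0.1,0.02,0,0,0,0],[0,0.2,0.05,0,0,0,0],[0,0.2,0.05,0,0,0,0]],
  ],
)

```text
t: 17.02
eef_pos: [0.5224, -0.0255, 0.0693]
eef_rot: [-0.001, 0.619, 0.785, -0.001]
ft_force: [-8.7, -3.2, 7.5]
grip_width: -0.005
gripper_force: 4.7
```

move_arm(
  rows=[
    [[0,0.1,0.02,0,0,0,0],[0,0.1,0.02,0,0,0,0]],
  ],
)

```text
t: 17.18
eef_pos: [0.5224, -0.0255, 0.0693]
eef_rot: [-0.002, 0.619, 0.785, -0.002]
ft_force: [-12.2, -4.9, 9.4]
grip_width: -0.004
gripper_force: 6.5
```

move_arm(
  rows=[
    [[0,0.1,0.02,0,0,0,0],[0,0.1,0.02,0,0,0,0]],
  ],
)

```text
t: 17.35
eef_pos: [0.5225, -0.0255, 0.0693]
eef_rot: [-0.003, 0.619, 0.785, -0.003]
ft_force: [-15.6, -5.1, 11.9]
grip_width: -0.001
gripper_force: 8.4
```

```bash
python3 st.py
```

```text
17.4 case [-94.67  -0.37  69.25] F [-15.78  -2.13  10.95]
tip [[-106.2, 3.5, 135.6], [-105.5, 6.0, 136.8], [-92.5, 11.7, 176.7], [-83.2, 18.3, 209.8]]
```

That is a hard stop after about 12 mm of travel from first contact (-106.6 to -94.7). I'll back off and verify.

move_arm(
  rows=[
    [[0,-0.5,-0.12,0,0,0,0],[0,-1.5,-0.35,0,0,0,0],[0,-2.5,-0.6,0,0,0,0],[0,-4,-0.9,2,0,0,0],[0,-6,-0.9,5,0,0,0],[0,-10,-0.9,8,0,0,0],[0,-13,-0.9,8,0,0,0],[0,-13,-0.9,8,0,0,0]],
  ],
)

```text
t: 18.07
eef_pos: [0.3916, -0.0329, 0.1504]
eef_rot: [-0.0, 0.62, 0.785, 0.0]
ft_force: [-0.2, 0.5, -0.9]
grip_width: 0.0
gripper_force: 0.0
```

```bash
python3 - <<'E'
from h import *
c=grab("top",6);U=unwrap(c);z=np.load("top_0.npz")
phi=np.arange(85,-86,-1);y=np.arange(45,-45.1,-.5)
for nm,yc in(("L",26),("M",0),("R",-26)):
  for dy in(5,0,-5):
    g=U[:,abs(y-yc-dy)<1.6].mean((1,2));print(nm,dy,[(int(phi[i]),int(g[i])) for i in range(15,155) if g[i]==g[i-8:i+9].max() and g[i]>40])
f=lambda m:cv2.resize(m[215:285,295:352].clip(0,255).astype(np.uint8),None,fx=7,fy=7,interpolation=cv2.INTER_CUBIC)
save(np.hstack([f(z["mean"]),f(c["mean"])]),"end.png")
print(env.state()["ft_force"],[(q,pinpoint("top",q)[0]["centre"]) for q in("latch_back","eyepiece","objective","dish")])
E
```

```text
L 5 [(17, 97), (-11, 103), (-56, 77)]
L 0 [(18, 43), (-11, 45), (-56, 95)]
L -5 [(59, 48), (19, 105), (-10, 140), (-43, 105)]
M 5 [(46, 101), (14, 142), (-14, 118)]
M 0 [(51, 76), (14, 129), (-13, 135), (-56, 59)]
M -5 [(48, 95), (16, 118), (-15, 127)]
R 5 [(18, 131), (-44, 91)]
R 0 [(-11, 49), (-56, 62)]
R -5 [(-10, 118)]
[ 0.33308495  0.37866347 -0.07378127] [('latch_back', [332.2, 259.9]), ('eyepiece', [265.9, 216.2]), ('objective', [266.7, 266.6]), ('dish', [357.9, 194.4])]
```

View pics/end.png

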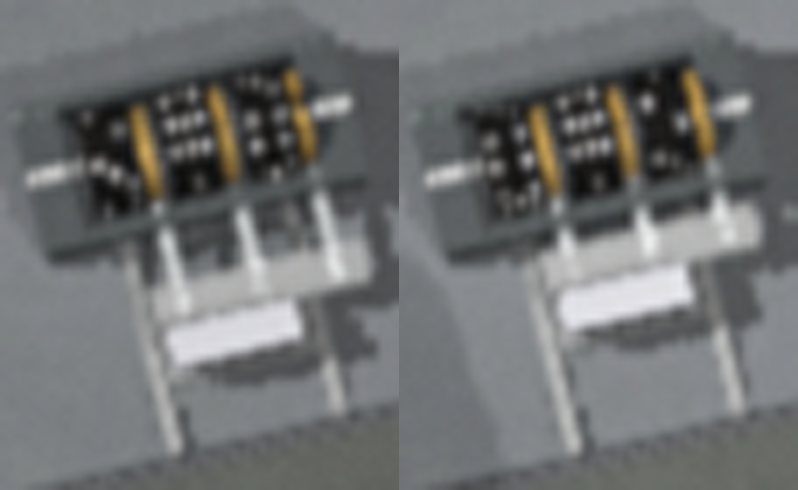

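The before/after crops show the latch block moved from row 335 to 298, i.e. 37/7 = 5.3 px or about 12 mm, so it is fully home. The wheels read 4-6-2 and the hand is clear, so I'm handing in.

```bash
python3 -c "
from workcell import env
print(env.job_done())"
```

```text
the job is handed in; nothing more can be done
None
```

The lock now reads 4-6-2, with the left and right wheels about 4° off square. The latch is fully home against its stop, the hand is clear, and the job was handed in at about 18 s; the highest push I read was about 20 N in total, on the latch at the stop.

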